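# Nip a glued tile board in the screw press

## Task

The painted tile has just been glued to its paddle-shaped board: slide the board by its tongue fully home and square against the press's back stop, without ramming it, and centred sideways under the platen. Then screw the platen down with the T-handle, clockwise seen from above (a few half turns, end after end), until you feel the handle stiffen as it bites on the tile, and nip it up about a twentieth of a turn (some 20 degrees) more: firmly held, but never so hard that the tile cracks. Leave it clamped like that with your hands off, and do not shift the other things on the bench.

Things in the scene. Friction and masses are not known exactly. Their poses are not given: they have to be found in the camera images.
- press: Dark green cast-iron bench nipping press, fixed to the bench; its place and yaw differ each time. Origin: on the bench top straight below the vertical screw's axis; +x points from its open front to its back, +z up. Base plate from x -100 to +110 mm, y +-120 mm; its flat top (the bed) is 22 mm above the bench.
- crosshead (a point): Middle of the top face of the press's crosshead, on the screw's axis, 140 mm above the bench; axes as the press's. The crosshead is 42 mm deep in x, 244 mm long in y, 28 mm thick, on two steel columns 22 mm thick at y +-92 mm; its nuts and brass ring reach 150 mm above the bench.
- stop: Steel back-stop bar screwed to the press bed: 120 mm long along y, 14 mm deep, 12 mm high. Origin: middle of the lower edge of its front face (which the board comes up against), 60 mm behind the screw's axis, on the bed; axes as the press's.
- board: Loose pine paddle board, 0.3 to 0.5 kg, lying on the bed, drawn out 20 to 45 mm to the front, somewhat skewed and off-centre. Square part 120 x 120 x 14 mm, a tongue on its front. Origin: centre of the square's underside; +x points away from the tongue, into the press; +z up. Home: back edge on the stop, the origin 60 mm before the stop's face.
- tongue (a point): A good grip on the board's tongue: mid-width, mid-thickness, 125 mm ahead of the board's origin; axes as the board's. The tongue is 40 mm wide, 14 mm thick and 100 mm long (60 to 160 mm ahead of the board's origin) and juts beyond the bed's front edge, its underside 22 mm above the bench.
- tile_face (a point): Centre of the glazed face of the tile, 22 mm above the board's underside. The tile, blue on white, 100 x 100 x 8 mm, is glued in the middle of the board's square. The platen presses on this face.
- platen: Green iron platen 114 x 114 mm, moved straight up and down by the screw, 4 to 24 mm above the tile at the start. Origin: centre of its underside. It has up to 10 mm of end play on the screw, not known beforehand: first touch is barely felt (20 N), it bites only when the play is used up. From then on the force grows some 180 N per radian of handle turn. 45 to 170 N is a good nip; over 190 N the tile cracks.
- hub (a point): Centre of the T-handle, on the screw's axis at the mid-height of its bar; about 207 mm above the bench at the start, sinking 20 mm per clockwise turn. The T-handle is a level round steel bar 14 mm thick, hub 34 mm across, with black balls 21 mm across centred 92 mm from the axis at both ends. It turns all the way round above the crosshead.
- grip_a (a point): Grip point in the bar of one arm of the T-handle, 70 mm from the axis; at the start on the press's -y side, within 43 degrees of its y axis. Clockwise from above lowers it and the platen. It stays where it is left. Turning it takes a steady 0.55 to 0.62 N m (8 to 9 N here), after the bite more (10 N here at 45 N of clamping, 12 N at 90 N, 15.5 N at 170 N).
- grip_b (a point): The same point on the opposite arm of the T-handle, 70 mm from the axis.
- spare_tile: Bystander: loose rust-and-blue tile 100 x 100 x 8 mm lying on the bench beside the press. Origin: centre of its underside.
- glue: Bystander: white glue bottle with a red cap, 42 mm across, 95 mm high, standing beside the press. Origin: centre of its foot.
- brush: Bystander: brush lying on the bench beside the press, near its front.
- bare_board: Bystander: paddle board without a tile, 14 mm thick, lying on the right of the bench.
- water_cup: Bystander: red cup, 76 mm across, 85 mm high, on the left of the bench.
- blue_bottle: Bystander: blue bottle, 68 mm across, 190 mm high, on the left of the bench.
- black_jar: Bystander: black jar, 66 mm across, 80 mm high, on the left of the bench.

How it is judged:
By the outcome, as a careful person would: the job done as asked, in the order asked, and still so for the second after the job is handed in, with the robot touching nothing.
It also fails if it takes over 70 s, if anything falls off the work surface, if the arm or the gripper's body presses on something with over 40 N, if the wrist force passes 120 N, or if a joint passes its speed limit or range.

## Robot

A 6-joint arm with a two-finger parallel gripper is mounted at the origin on the work surface. World frame = base frame: x ahead of the robot, y to its left, z up, the work surface at z = 0. Lengths are in mm, angles in rad, forces in N, time in s.
With the tool pointing down it reaches from about 350 to 875 mm from the base axis. Payload 4.2 kg.
Tool frame: the origin (TCP) lies on the centre line of the jaws, within the pads' length; the fingertips stand robot.tip_reach ahead of it and the grasp point (between the pads) lies 3 mm ahead of it (robot.tip_reach is the distance from the TCP to the fingertips, in mm); y points along the fingers, x is the direction in which the jaws open and shut, and the axes are right-handed (so a half turn about y gives the same grasp; the last joint's range is limited). The gripper opens to 85 mm and grips with 20 to 120 N. Pads are 22 mm wide; open, the fingers measure 114 mm over their backs; the gripper's body (76 mm by 85 mm) begins 54 mm behind the grasp point. The pads swing forward as they close: fully open they stand 13 mm farther back than shut.
Start: joints at [1.412, 0.385, 0.008, 0, -1.194, -0.259], TCP at [253.561, 571.232, 225.712] pointing down, gripper open.
Joint ranges: [-3.14, 3.14], [-1.21, 2.06], [-1.07, 1.41], [-3.16, 2.05], [-2.99, -0.16], [-3.1, 3.1]. Speed limits (rad/s): [2.79, 2.79, 3.14, 3.14, 3.14, 3.14].

## Interface

Orientations are given as a unit quaternion [w, x, y, z].
In Python, from cell import robot gives the robot as it stands.
- The arm moves only by the tool jog_arm, never from a script. Its argument "rows" is a list that holds one entry, the list of rows, each a list of 5 numbers: the shift along the tool's x, y, z in m, then the turn about the tool's y in degrees, then the finger opening in m, from 0 to 0.0854. In form: [[[x, y, z, yaw, jaw], ...]]. A call has 1 to 5 rows; each row is the pose to reach, as a shift and turn from the pose commanded when the call began, along the tool's axes at that moment; what a row does not reach only later rows make up. A row lasts 1/10 s, in which the tool goes at most 50 mm and 8.59 degrees, less where a joint would pass 70% of its speed; a pose out of reach is approached as far as the arm can. A call with a gripper value outside its range is refused whole. The fingers move at their own pace and stop on an object; "newtons" is the grip in N (left out, the last holds). Time passes only in rows, so rows that repeat a pose let the fingers close. It gives the time, the measured TCP pose, the force and the opening at its end, in the units of the state.
- robot.observe(): the state, without advancing time (a new reading comes with each control period).
- robot.read_camera(name): name is "side" or "top" or "wrist"; returns the picture (480x640x3 uint8, red, green, blue); there is no depth.
- robot.camera_model(name): a dict with "K" (3x3 intrinsics, pixels), "cam_to_world" (4x4, takes a point from camera to world coordinates). Camera axes: x right, y up, looking along -z (the intrinsics and any distortion apply to the point x, -y, -z); pixel columns grow to the right and rows downward; lengths in mm; the calibration is good to about 2 mm. A picture is of the moment at which its call begins: read the wrist's pose just before it. camera_model takes no time and is no camera call; for the wrist camera it gives the pose at the moment of the call.
- robot.job_done(): hands the job in, once; it reports no verdict.
Trained networks look in the newest picture that a camera, given by its name, has taken for a name from the list of things; names that differ only in an ending like _2 or _b are one class to them, and where a whole thing is asked for, a point or a joint stands for the part that bears it (a point fixed in the world has none). Each returns a list of dicts, best first, with "confidence" (0 to 1); they miss things now and then, are a little off and sometimes report something else, mostly with a low value. They report only what shows in the picture. A call takes as long as a camera call.
- robot.spot_in(camera, thing): "box" ([left, top, right, bottom] in pixels, round what is visible of it).
- robot.masks_of(camera, thing): "mask" (480x640 bool, what is visible of it) and "box" ([left, top, right, bottom] in pixels, round what is visible of it).
The state is a dict: "time": time; "q": joint angles; "joint_velocities": joint speeds; "effort": joint torques, N m; "tool_pos": TCP position; "tcp_rot": TCP orientation; "ft_force": force on the tool from outside, world axes, zero at the start; "ft_torque": the same for the moment, N m; "gripper_width": opening from 0.0 (shut) to 1.0 (fully open).
Only numpy, scipy, OpenCV 4.12 (cv2) and the standard library are available. Lean on these libraries where they do the work, as an engineer would, in place of code of your own. Each camera call takes 0.05 s, during which the arm holds its last target. There are 200 camera calls.

## Working session

There is one attempt and no reset: what is moved stays moved. The work goes in short steps, Python scripts to look and compute and a tool call to move; the robot and the scene stay as the last step left them, time stands still between calls to the robot, and variables do not carry over. Pictures are saved under pics/ and viewed, on a budget of 10 in all, crops included, one or two more only if the job needs it, and the job is handed in when it is done.

Besides the shell and the picture viewer there is one more tool, called by a JSON object that holds its "op" and its "data". jog_arm: Moves the arm, as the interface text tells. Its arguments: {"type":"object","properties":{"rows":{"type":"array"},"newtons":{"type":"number"}},"required":["rows"]}

```bash
ls; mkdir -p pics; python3 - <<'E'
from cell import robot
import cv2,numpy as np
s=robot.observe()
print(s, robot.tip_reach)
for c in("top","side"):
    im=robot.read_camera(c); cv2.imwrite(f"pics/{c}0.png",im[:,:,::-1])
    m=robot.camera_model(c); print(c,np.round(m["K"],1).tolist(),np.round(m["cam_to_world"],3).tolist(),[k for k in m])
    for t in("press","board","hub","stop","grip_a","platen","spare_tile","glue","brush"):
        print(t,[(np.round(d["box"]).tolist(),round(d["confidence"],2)) for d in robot.spot_in(c,t)][:2])
E
```

```text
pics
{'time': 0.0, 'q': array([ 1.41163332e+00,  3.85571892e-01,  6.65704663e-03, -4.90444339e-04,
       -1.19402136e+00, -2.58612109e-01]), 'joint_velocities': array([1.49889567e-03, 7.90843122e-05, 2.57786343e-03, 1.24822297e-03,
       2.47501655e-04, 1.69053340e-03]), 'effort': array([-7.31522550e-05, -3.92285693e+01,  1.88402510e+01,  4.18643385e+00,
       -4.62288590e-03,  5.79583443e-06]), 'tool_pos': array([253.31798618, 570.71992165, 224.62583706]), 'tcp_rot': array([-0.38476415,  0.38601856, -0.59239876,  0.59330424]), 'ft_force': array([ 0.03774058, -0.55801798,  0.10938501]), 'ft_torque': array([ 0.04513985, -0.02368967,  0.01461115]), 'gripper_width': 1.0021573302102258} 22.0
top [[508.4, 0.0, 313.4], [0.0, 508.4, 239.9], [0.0, 0.0, 1.0]] [[-0.008, 0.985, -0.174, 297.691], [-1.0, -0.008, 0.001, -23.926], [-0.001, 0.174, 0.985, 1381.55], [0.0, 0.0, 0.0, 1.0]] ['K', 'cam_to_world']
press [([274.0, 162.0, 372.0, 253.0], 0.73)]
board [([298.0, 218.0, 345.0, 276.0], 0.61)]
hub []
stop [([303.0, 180.0, 340.0, 191.0], 0.67)]
grip_a [([280.0, 178.0, 366.0, 204.0], 0.78)]
plate
[... 251 characters left out ...]
73)]
side [[516.4, 0.0, 314.4], [0.0, 516.4, 249.2], [0.0, 0.0, 1.0]] [[0.729, 0.376, -0.572, -211.825], [-0.684, 0.396, -0.612, -778.369], [-0.004, 0.838, 0.546, 862.478], [0.0, 0.0, 0.0, 1.0]] ['K', 'cam_to_world']
press [([302.0, 207.0, 412.0, 330.0], 0.96)]
board [([297.0, 280.0, 374.0, 316.0], 0.58), ([302.0, 206.0, 417.0, 330.0], 0.41)]
hub [([337.0, 210.0, 384.0, 250.0], 0.78)]
stop [([385.0, 281.0, 393.0, 290.0], 0.64), ([298.0, 247.0, 332.0, 273.0], 0.27)]
grip_a [([337.0, 206.0, 385.0, 249.0], 0.57)]
platen [([327.0, 253.0, 389.0, 295.0], 0.94)]
spare_tile [([295.0, 248.0, 332.0, 272.0], 0.87)]
glue [([414.0, 283.0, 430.0, 323.0], 0.64)]
brush [([353.0, 316.0, 407.0, 366.0], 0.75)]
```

```bash
python3 - <<'E'
import cv2,numpy as np
t=cv2.imread("pics/top0.png")[150:290,225:400]; s=cv2.imread("pics/side0.png")[195:345,285:440]
t=cv2.resize(t,(400*175//175,320),interpolation=3); t=cv2.resize(cv2.imread("pics/top0.png")[150:290,225:400],None,fx=4,fy=4,interpolation=2)
s=cv2.resize(s,None,fx=4,fy=4,interpolation=2)
cv2.imwrite("pics/topc.png",t);cv2.imwrite("pics/sidec.png",s)
E
```

```text
(no output)
```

View pics/topc.png

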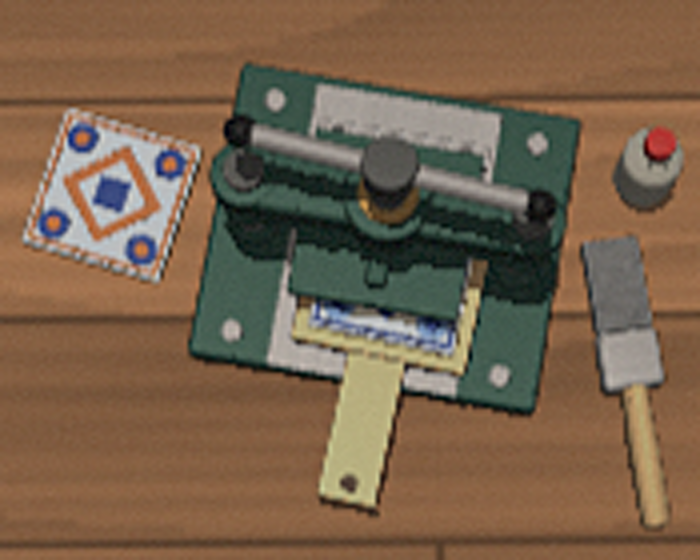

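View pics/sidec.png

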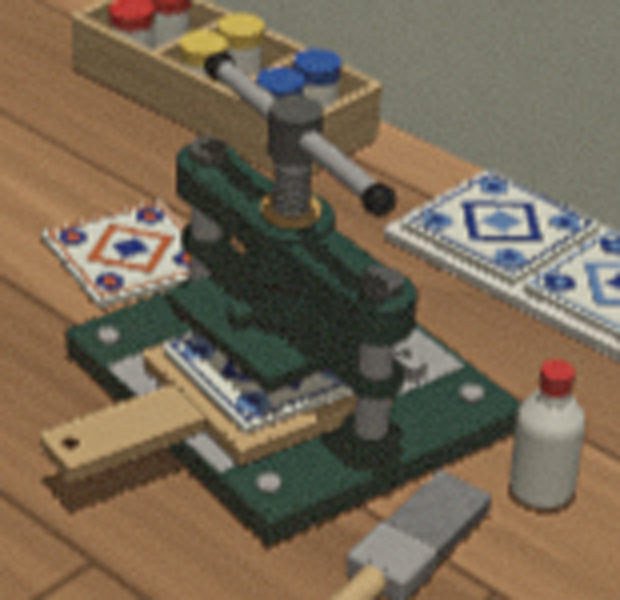

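```bash
cat > h.py <<'E'
from cell import robot
import cv2,numpy as np
from scipy.spatial.transform import Rotation as R
def model(c):
    m=robot.camera_model(c); return np.array(m["K"]),np.array(m["cam_to_world"])
def px2w(m,uv,z):
    K,T=m; uv=np.atleast_2d(np.array(uv,float))
    d=np.c_[(uv[:,0]-K[0,2])/K[0,0],-(uv[:,1]-K[1,2])/K[1,1],-np.ones(len(uv))]@T[:3,:3].T
    o=T[:3,3]; return o+d*((z-o[2])/d[:,2])[:,None]
def w2px(m,P):
    K,T=m; p=(np.atleast_2d(P)-T[:3,3])@T[:3,:3]
    return np.c_[K[0,0]*p[:,0]/-p[:,2]+K[0,2],K[1,1]*-p[:,1]/-p[:,2]+K[1,2]]
def fit(loc,W):  # 2D rigid: W=t+R(a)loc
    loc=np.array(loc,float);W=np.array(W)[:,:2]
    l=(loc-loc.mean(0))@[1,1j];w=(W-W.mean(0))@[1,1j]
    a=np.angle((w*l.conj()).sum()); c,s=np.cos(a),np.sin(a);Rm=np.array([[c,-s],[s,c]])
    t=W.mean(0)-Rm@loc.mean(0); return t,a,np.linalg.norm(W-t-loc@Rm.T,axis=1)
def tool():
    s=robot.observe();q=s["tcp_rot"];return s,R.from_quat([q[1],q[2],q[3],q[0]])
E
python3 - <<'E'
from h import *
m=model("top"); c=lambda p:np.array(p)/4+[225-.4,150-.4]
W=px2w(m,c([(245,65),(580,122),(535,412),(192,355)]),22)
print(fit([(110,120),(110,-120),(-100,-120),(-100,120)],W))
H=px2w(m,c([(240,130),(541,205)]),207);print("balls",H,H.mean(0),np.linalg.norm(H[0]-H[1]))
B=px2w(m,c([(320,498),(378,510),(348,362),(402,368),(293,340),(462,374)]),36)
print(fit([(-160,20),(-160,-20),(-60,20),(-60,-20),(-60,60),(-60,-60)],B))
print(tool()[1].as_matrix().round(3))
K,T=model("wrist");s=robot.observe()
print(K,T.round(2))
print("glue",px2w(m,[386,195],0),"brush",px2w(m,c([(600,240),(650,520)]),5))
E
```

```text
(array([619.53531638, -47.41900144]), np.float64(-0.1773493524049248), array([1.68833975, 3.10331661, 2.48345826, 2.75718391]))
balls [[ 646.24589479   42.79031184  207.        ]
 [ 598.48423603 -136.23831982  207.        ]] [622.36506541 -46.72400399 207.        ] 185.2901157628869
(array([594.78025979, -51.26418969]), np.float64(-0.19828368806827423), array([1.65118223, 0.99006075, 5.09297577, 3.00041105, 3.65673687,
       2.40822432]))
[[-0.406  0.     0.914]
 [-0.914 -0.    -0.406]
 [ 0.    -1.     0.   ]]
[[359.86161131   0.         317.6554187 ]
 [  0.         359.86161131 239.66606795]
 [  0.           0.           1.        ]] [[-4.1000e-01  8.7000e-01  2.7000e-01  3.2202e+02]
 [-9.1000e-01 -3.9000e-01 -1.2000e-01  5.3994e+02]
 [ 0.0000e+00 -3.0000e-01  9.6000e-01  3.7386e+02]
 [ 0.0000e+00  0.0000e+00  0.0000e+00  1.0000e+00]]
glue [[ 667.74044344 -229.73650315    0.        ]] brush [[ 624.83641003 -195.92581272    5.        ]
 [ 429.75749796 -224.09515043    5.        ]]
```

{"op": "jog_arm", "data": {"rows": [[[0.033,-0.02,0.036,0,0],[0.067,-0.04,0.072,0,0],[0.1,-0.04,0.108,0,0],[0.133,-0.04,0.144,0,0],[0.166,-0.04,0.18,0,0]]]}}

```text
time: 1.5
tool_pos: [350.2, 346.8, 266.2]
tcp_rot: [0.386, -0.385, 0.593, -0.593]
ft_force: [0.5, 0.4, -0.3]
gripper_width: 0.144
```

{"op": "jog_arm", "data": {"rows": [[[0.033,0,0.036,8.5,0],[0.067,0,0.072,17,0],[0.1,0,0.108,25.5,0],[0.133,0,0.144,34,0],[0.19,0,0.204,42.5,0]]]}}

```text
time: 2.0
tool_pos: [447.1, 120.6, 266.2]
tcp_rot: [0.143, -0.142, 0.693, -0.692]
ft_force: [0.3, 0.9, -0.1]
gripper_width: 0.005
```

{"op": "jog_arm", "data": {"rows": [[[0,0,0,8.5,0],[0,0,0,17,0],[0,0,0,25.5,0],[0,0,0,34,0],[0,0,0,42.5,0]]]}}

```text
time: 2.5
tool_pos: [446.7, 122.2, 265.9]
tcp_rot: [-0.118, 0.119, 0.697, -0.697]
ft_force: [1.0, -0.4, -0.6]
gripper_width: 0.002
```

{"op": "jog_arm", "data": {"rows": [[[0,0,0,8.5,0],[0,0,0,17,0],[0,0,0,25.5,0],[0,0,0,34,0],[0,0,0,42.5,0]]]}}

```text
time: 3.0
tool_pos: [446.6, 122.4, 265.8]
tcp_rot: [-0.363, 0.363, 0.607, -0.607]
ft_force: [-0.4, 0.6, 0.1]
gripper_width: 0.001
```

{"op": "jog_arm", "data": {"rows": [[[0,0,0,8.5,0],[0,0,0,17,0],[0,0,0,25.5,0],[0,0,0,34,0],[0,0,0,39,0]]]}}

```text
time: 3.5
tool_pos: [446.6, 122.4, 265.9]
tcp_rot: [-0.544, 0.544, 0.451, -0.451]
ft_force: [0.6, 0.3, 0.1]
gripper_width: -0.002
```

```bash
python3 - <<'E'
from h import *
s,r=tool();print(s["time"],s["tool_pos"],s["q"],r.as_matrix().round(3))
m=model("wrist");np.savez("w1.npz",K=m[0],T=m[1]);print(m[1].round(2).tolist())
im=robot.read_camera("wrist");cv2.imwrite("pics/w1.png",im[:,:,::-1])
E
```

```text
3.5 [446.57980259 122.37697718 265.8524261 ] [ 6.19811916e-01  7.46491853e-02 -3.01061635e-01 -1.11865672e-05
 -1.19479089e+00 -2.37738604e+00] [[ 0.186  0.    -0.983]
 [ 0.983  0.     0.186]
 [ 0.    -1.    -0.   ]]
[[0.19, -0.94, -0.29, 371.3], [0.98, 0.18, 0.06, 135.87], [-0.0, -0.3, 0.95, 413.99], [0.0, 0.0, 0.0, 1.0]]
```

View pics/w1.png

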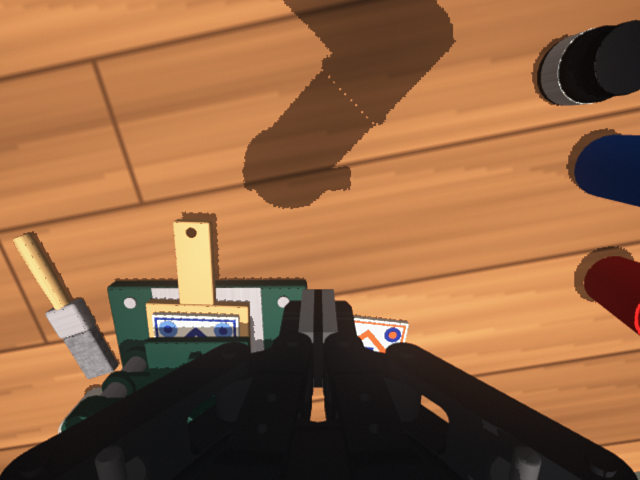

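```bash
python3 - <<'E'
import cv2
i=cv2.imread("pics/w1.png")[205:375,95:315]
cv2.imwrite("pics/w1c.png",cv2.resize(i,None,fx=3.5,fy=3.5,interpolation=2))
E
```

```text
(no output)
```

View pics/w1c.png

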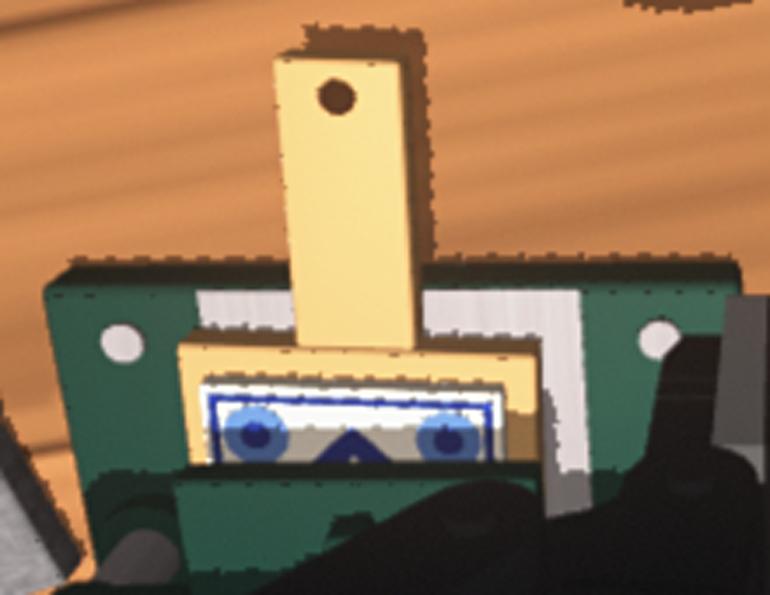

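```bash
python3 - <<'E'
from h import *
d=np.load("w1.npz");m=(d["K"],d["T"]);c=lambda p:np.array(p)/3.5+[95-.36,205-.36]
W=px2w(m,c([(45,286),(742,293)]),22);print("bed",W,np.linalg.norm(W[0]-W[1]));pt,pa,pe=fit([(-100,-120),(-100,120)],W);print(pt,pa,pe)
B=px2w(m,c([(275,58),(400,62),(297,347),(415,350),(180,345),(538,355)]),36)
bt,ba,be=fit([(-160,-20),(-160,20),(-60,-20),(-60,20),(-60,-60),(-60,60)],B);print("board",bt,ba,be)
t=model("top");g=lambda p:np.array(p)/4+[224.6,149.6]
for pt,pa in((pt,pa),(np.array([619.5,-47.4]),-.1773)):
    c_,s_=np.cos(pa),np.sin(pa);Rm=np.array([[c_,-s_],[s_,c_]])
    print("board in press",(bt-pt)@Rm,np.degrees(ba-pa))
    # predicted top crop px of bed corners, crosshead? balls
    P=np.array([(110,120,22),(110,-120,22),(-100,-120,22),(-100,120,22),(0,0,207)],float);P[:,:2]=P[:,:2]@Rm.T+pt
    print(((w2px(t,P)-[224.6,149.6])*4).round(0).tolist())
print(((w2px(t,np.c_[bt+np.array([[-160,20],[-160,-20]])@np.array([[np.cos(ba),-np.sin(ba)],[np.sin(ba),np.cos(ba)]]).T,[36,36]])-[224.6,149.6])*4).round())
E
```

```text
bed [[ 501.8775126  -143.06909223   22.        ]
 [ 548.34532682   89.05771796   22.        ]] 236.73215617778098
[623.16603719 -46.63454321] -0.1975714032740336 [1.63392191 1.63392191]
board [597.12140759 -52.13979915] -0.22129263572754185 [0.97568654 0.66724341 0.38717815 1.16486829 1.01825224 0.19388688]
board in press [-24.45734316 -10.51042051] -1.359126504434781
[[246.0, 56.0], [585.0, 118.0], [533.0, 413.0], [185.0, 347.0], [390.0, 166.0]]
board in press [-21.19180365  -8.61246495] -2.5205923568445847
[[243.0, 64.0], [584.0, 120.0], [537.0, 415.0], [188.0, 356.0], [391.0, 172.0]]
[[315. 495.]
 [374. 508.]]
```

{"op": "jog_arm", "data": {"rows": [[[-0.047,0.02,-0.018,0.4,0.085],[-0.094,0.05,-0.036,0.8,0.085],[-0.1403,0.08,-0.0544,1.3,0.085],[-0.1403,0.12,-0.0544,1.3,0.085],[-0.1403,0.15,-0.0544,1.3,0.085]]]}}

```text
time: 4.05
tool_pos: [473.9, -27.6, 113.8]
tcp_rot: [0.549, -0.549, -0.445, 0.446]
ft_force: [0.3, 0.3, -1.0]
gripper_width: 0.848
```

{"op": "jog_arm", "data": {"rows": [[[0,0.03,0,0,0.085],[0,0.06,0,0,0.085],[0,0.085,0,0,0.085],[0,0.085,0,0,0.085]]]}}

```text
time: 4.45
tool_pos: [472.3, -26.1, 28.0]
tcp_rot: [0.549, -0.547, -0.444, 0.449]
ft_force: [-0.1, -0.1, 1.1]
gripper_width: 0.995
```

```bash
python3 - <<'E'
from h import *
s,r=tool();print(s["time"],s["tool_pos"],s["ft_force"],r.as_matrix().round(3)[:,2])
m=model("wrist");np.savez("w2.npz",K=m[0],T=m[1])
im=robot.read_camera("wrist");cv2.imwrite("pics/w2.png",im[:,:,::-1])
E
```

```text
4.45 [472.33066832 -26.09427209  28.00488299] [-0.08564651 -0.12665263  1.06600086] [-0.979  0.203  0.007]
```

View pics/w2.png

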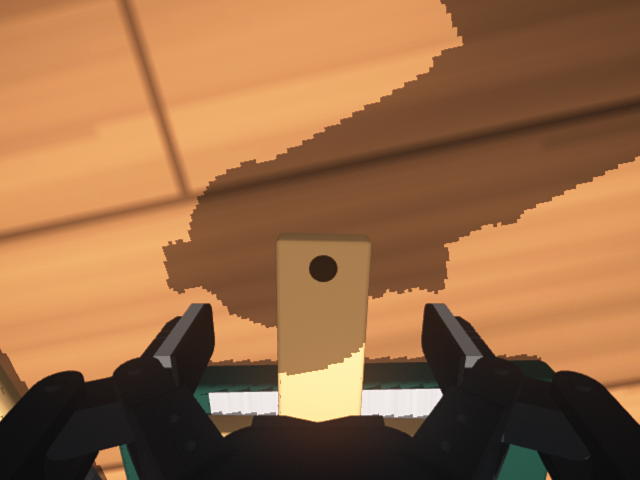

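{"op": "jog_arm", "data": {"newtons": 30, "rows": [[[0,0,0,0,0.03],[0,0,0,0,0.03],[0,0,0,0,0.03],[0,0,0,0,0.03],[0,0,0,0,0.03]]]}}

```text
time: 5.0
tool_pos: [475.0, -25.3, 31.3]
tcp_rot: [-0.548, 0.549, 0.447, -0.446]
ft_force: [0.5, -0.2, 0.5]
gripper_width: 0.346
```

{"op": "jog_arm", "data": {"rows": [[[0,0,0,0,0.03],[0,0,0,0,0.03],[0,0,0,0,0.03]]]}}

```text
time: 5.3
tool_pos: [474.7, -25.4, 30.7]
tcp_rot: [0.548, -0.548, -0.446, 0.446]
ft_force: [-0.3, -0.5, -0.5]
gripper_width: 0.35
```

```bash
python3 - <<'E'
from h import *
im=robot.read_camera("wrist");cv2.imwrite("pics/w3.png",im[:,:,::-1])
E
```

```text
(no output)
```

View pics/w3.png

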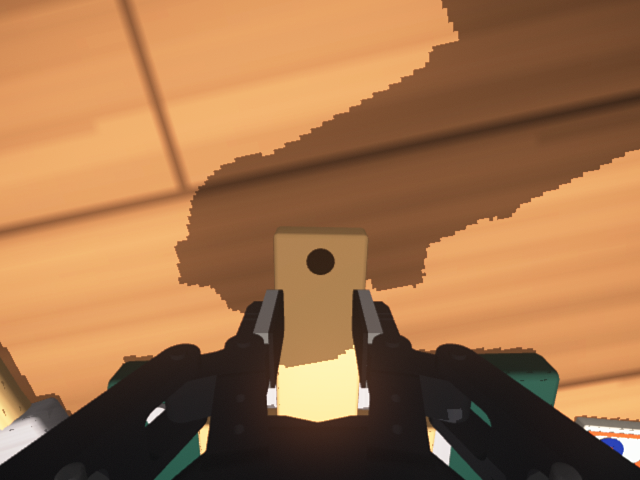

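{"op": "jog_arm", "data": {"rows": [[[0,0,0,0,0.01],[0,0,0,0,0.01],[0,0,0,0,0.01]]]}}

```text
time: 5.65
tool_pos: [474.9, -25.4, 30.8]
tcp_rot: [-0.548, 0.549, 0.446, -0.446]
ft_force: [-0.3, 1.2, -0.1]
gripper_width: 0.113
```

```bash
python3 - <<'E'
from h import *
s,r=tool();m=model("wrist");p=s["tool_pos"]
print(s["gripper_width"],p,m[1][:3,3])
for d in(0,10,22):
  for x in (-20,0,20): print(d,x,w2px(m,p+r.apply([x,d,0])).round())
im=robot.read_camera("wrist");cv2.imwrite("pics/w4.png",im[200:480,150:490,::-1].repeat(2,0).repeat(2,1))
E
```

```text
0.11261620540573493 [474.88315466 -25.42685274  30.81316226] [399.85062591 -10.55814017 178.91373399]
0 -20 [[275. 303.]]
0 0 [[319. 303.]]
0 20 [[363. 303.]]
10 -20 [[278. 294.]]
10 0 [[319. 294.]]
10 20 [[361. 294.]]
22 -20 [[280. 283.]]
22 0 [[319. 283.]]
22 20 [[358. 283.]]
```

View pics/w4.png

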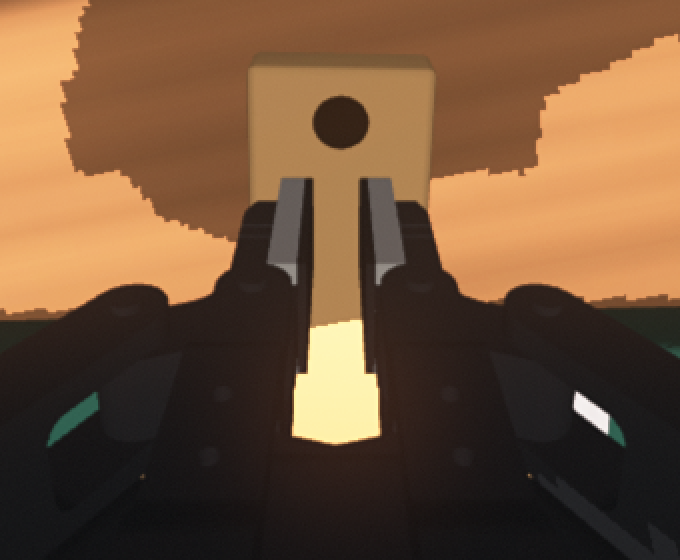

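```bash
python3 - <<'E'
from h import *
s,r=tool();m=model("wrist");p=s["tool_pos"]
for d in(-15,-5,5,15,22):
  print(d,w2px(m,p+r.apply([[-5,d,11],[5,d,11],[-20,d,11],[-5,d,-11]])).round().tolist())
P=np.array([474.,-25.5,0]);
ax=np.array([-.979,.203,0])
for z in(36,22,14,10): print(z,w2px(m,[P+35*ax+[0,0,z]+k*20*np.array([-.203,-.979,0]) for k in(1,-1)]).round().tolist())
for c in("top","side"):
    im=robot.read_camera(c)
    cv2.imwrite(f"pics/{c}1.png",im[:,:,::-1])
a=cv2.imread("pics/side1.png")[230:350,250:410]; cv2.imwrite("pics/s1c.png",cv2.resize(a,None,fx=4.5,fy=4.5,interpolation=2))
E
```

```text
-15 [[307.0, 296.0], [332.0, 296.0], [270.0, 296.0], [308.0, 343.0]]
-5 [[308.0, 286.0], [331.0, 286.0], [273.0, 286.0], [308.0, 330.0]]
5 [[308.0, 277.0], [330.0, 277.0], [276.0, 277.0], [309.0, 319.0]]
15 [[309.0, 269.0], [329.0, 269.0], [278.0, 269.0], [309.0, 309.0]]
22 [[309.0, 263.0], [329.0, 263.0], [280.0, 263.0], [310.0, 303.0]]
36 [[270.0, 231.0], [367.0, 231.0]]
22 [[274.0, 222.0], [363.0, 222.0]]
14 [[276.0, 218.0], [361.0, 218.0]]
10 [[277.0, 216.0], [360.0, 216.0]]
```

View pics/s1c.png

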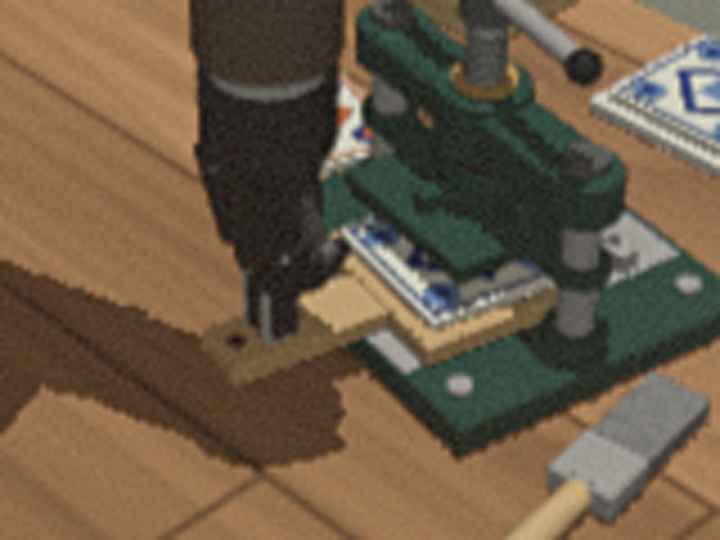

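{"op": "jog_arm", "data": {"rows": [[[0,0,0,0,0.07],[0,0,0,0,0.07],[0,0,0,0,0.07],[0,0,0,0,0.07],[0,0.004,0,0,0.07]]]}}

```text
time: 6.3
tool_pos: [475.1, -25.3, 26.9]
tcp_rot: [-0.548, 0.549, 0.447, -0.446]
ft_force: [-0.1, -0.1, 0.3]
gripper_width: 0.821
```

{"op": "jog_arm", "data": {"rows": [[[0,0.004,0,0,0.07],[0,0.008,0,0,0.07],[0,0.012,0,0,0.07],[0,0.012,0,0,0.07]]]}}

```text
time: 6.7
tool_pos: [474.2, -25.6, 14.0]
tcp_rot: [0.549, -0.548, -0.446, 0.447]
ft_force: [0.1, -0.0, -0.0]
gripper_width: 0.82
```

```bash
python3 - <<'E'
from h import *
s,r=tool();m=model("wrist");p=s["tool_pos"];print(p,s["ft_force"],s["gripper_width"])
im=robot.read_camera("wrist");w=im[200:480,150:490,::-1].repeat(2,0).repeat(2,1)
cv2.imwrite("pics/w5.png",w)
E
```

```text
[474.1741224  -25.55695803  13.98225723] [ 0.08310182 -0.03403792 -0.0008039 ] 0.8195471423217321
```

View pics/w5.png

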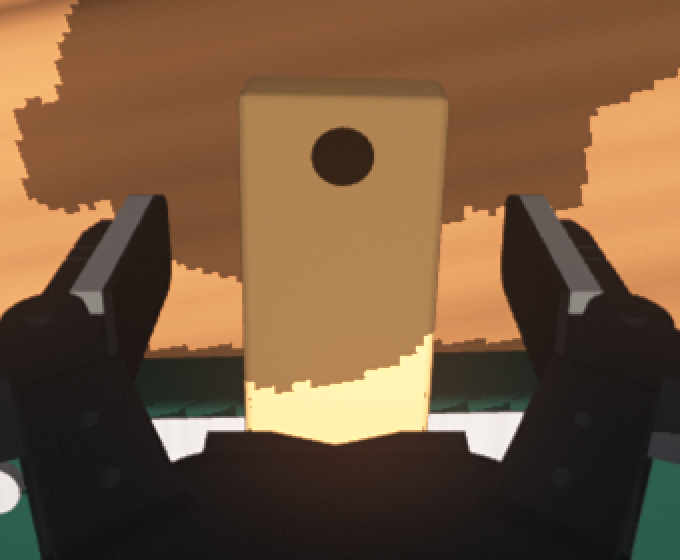

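{"op": "jog_arm", "data": {"rows": [[[0,0.004,0,0,0.07],[0,0.008,0,0,0.07],[0,0.008,0,0,0.05]]]}}

```text
time: 7.05
tool_pos: [474.3, -25.6, 6.2]
tcp_rot: [0.549, -0.548, -0.446, 0.447]
ft_force: [0.4, 0.1, 0.8]
gripper_width: 0.667
```

{"op": "jog_arm", "data": {"newtons": 30, "rows": [[[0,0,0,0,0.03],[0,0,0,0,0.02],[0,0,0,0,0.02],[0,0,0,0,0.02],[0,0,0,0,0.02]]]}}

```text
time: 7.55
tool_pos: [474.7, -25.5, 6.8]
tcp_rot: [-0.548, 0.549, 0.446, -0.446]
ft_force: [-0.3, -0.2, 0.3]
gripper_width: 0.461
```

{"op": "jog_arm", "data": {"rows": [[[0.002,0,-0.003,-0.4,0.02],[0.004,0,-0.006,-0.8,0.02],[0.006,0,-0.009,-1.3,0.02],[0.006,0,-0.012,-1.3,0.02],[0.006,0,-0.015,-1.3,0.02]]]}}

```text
time: 8.05
tool_pos: [489.2, -22.8, 6.8]
tcp_rot: [0.544, -0.543, -0.452, 0.454]
ft_force: [-4.1, 1.3, 5.2]
gripper_width: 0.464
```

{"op": "jog_arm", "data": {"rows": [[[0,0,-0.001,0,0.02],[0,0,-0.002,0,0.02],[0,0,-0.003,0,0.02],[0,0,-0.004,0,0.02],[0,0,-0.005,0,0.02]]]}}

```text
time: 8.55
tool_pos: [494.2, -23.6, 6.8]
tcp_rot: [0.544, -0.543, -0.452, 0.453]
ft_force: [-4.3, 1.2, 6.1]
gripper_width: 0.466
```

{"op": "jog_arm", "data": {"rows": [[[0,0,-0.0005,0,0.02],[0,0,-0.001,0,0.02],[0,0,-0.0015,0,0.02],[0,0,-0.002,0,0.02]]]}}

```text
time: 8.95
tool_pos: [496.2, -23.9, 6.8]
tcp_rot: [0.544, -0.543, -0.452, 0.453]
ft_force: [-4.9, 1.2, 5.9]
gripper_width: 0.463
```

{"op": "jog_arm", "data": {"rows": [[[0,0,-0.0005,0,0.02],[0,0,-0.001,0,0.02],[0,0,-0.0015,0,0.02]]]}}

```text
time: 9.25
tool_pos: [497.1, -24.2, 6.8]
tcp_rot: [0.544, -0.543, -0.451, 0.454]
ft_force: [-7.7, 3.3, 8.3]
gripper_width: 0.459
```

{"op": "jog_arm", "data": {"rows": [[[0,0,-0.0005,0,0.02],[0,0,-0.001,0,0.02]]]}}

```text
time: 9.45
tool_pos: [497.1, -24.2, 6.8]
tcp_rot: [0.545, -0.542, -0.451, 0.454]
ft_force: [-10.7, 4.9, 11.0]
gripper_width: 0.463
```

{"op": "jog_arm", "data": {"rows": [[[0,0,-0.001,0,0.02],[0,0,-0.0015,0,0.02]]]}}

```text
time: 9.65
tool_pos: [497.2, -24.6, 6.7]
tcp_rot: [0.545, -0.542, -0.45, 0.455]
ft_force: [-12.4, 6.5, 13.9]
gripper_width: 0.458
```

{"op": "jog_arm", "data": {"rows": [[[0,0,0.002,0,0.02],[0,0,0.002,0,0.07],[0,0,0.002,0,0.07],[0,0,0.002,0,0.07],[0,0,0.002,0,0.07]]]}}

```text
time: 10.15
tool_pos: [500.0, -24.1, 6.6]
tcp_rot: [-0.543, 0.544, 0.453, -0.452]
ft_force: [0.2, -0.8, -0.7]
gripper_width: 0.82
```

{"op": "jog_arm", "data": {"rows": [[[0,-0.04,0.03,0,0.07],[0,-0.09,0.06,0,0.07],[0,-0.14,0.075,0,0.03],[0,-0.19,0.075,0,0.0],[0,-0.23,0.075,0,0]]]}}

```text
time: 10.65
tool_pos: [424.7, -10.7, 239.0]
tcp_rot: [-0.543, 0.543, 0.453, -0.452]
ft_force: [1.8, 0.9, -0.3]
gripper_width: 0.313
```

```bash
python3 - <<'E'
from h import *
s,r=tool();print(s["time"],s["tool_pos"],s["ft_force"],s["q"][5])
m=model("wrist");np.savez("w6.npz",K=m[0],T=m[1])
im=robot.read_camera("wrist");cv2.imwrite("pics/w6f.png",im[:,:,::-1])
mk=robot.masks_of("wrist","board");print([(d["box"],d["confidence"]) for d in mk])
w=im[190:390,200:440,::-1];cv2.imwrite("pics/w6.png",cv2.resize(w,None,fx=3,fy=3,interpolation=2))
cv2.imwrite("pics/top2.png",robot.read_camera("top")[:,:,::-1])
E
```

```text
10.65 [424.70554966 -10.73177231 238.95842853] [ 1.83424827  0.94448716 -0.31836548] -2.112697888521203
[([286.3, 244.0, 350.4, 346.4], 0.8)]
```

View pics/w6.png

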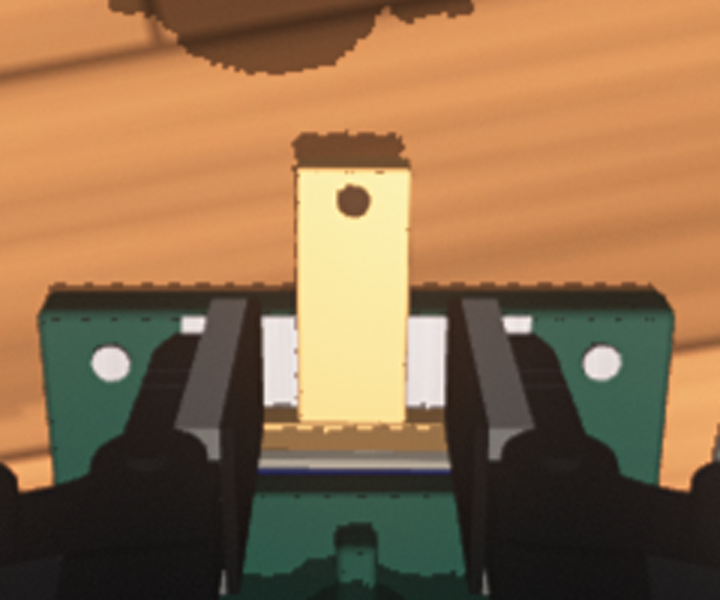

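```bash
python3 - <<'E'
from h import *
d=np.load("w6.npz");m=(d["K"],d["T"]);c=lambda p:np.array(p)/3+[200-.33,190-.33]
W=px2w(m,c([(40,316),(672,313)]),22);pt,pa,pe=fit([(-100,120*k) for k in(-1,1)],W);print(pt,pa,pe,W)
B=px2w(m,c([(296,168),(410,170),(300,421),(407,421)]),36)
bt,ba,be=fit([(-160,-20),(-160,20),(-60,-20),(-60,20)],B);print(bt,ba,be)
C,S=np.cos(pa),np.sin(pa);print("rel",(bt-pt)@np.array([[C,-S],[S,C]]),np.degrees(ba-pa))
E
```

```text
[622.74360452 -46.51784959] -0.17631042891334128 [2.50113105 2.50113105] [[ 503.68473698 -144.65535651   22.        ]
 [ 544.90296465   86.6993377    22.        ]]
[619.94213132 -47.49482724] -0.18138359774586943 [0.7286275  1.44126409 1.0182924  0.97781294]
rel [-2.58668315 -1.45320601] -0.29067116286117395
```

{"op": "jog_arm", "data": {"rows": [[[0,0.045,0,0,0],[0,0.09,0,0,0],[-0.001,0.14,0,0,0],[-0.001,0.19,0,0,0],[-0.001,0.23,-0.006,0,0]]]}}

```text
time: 11.3
tool_pos: [428.6, -13.6, 3.5]
tcp_rot: [0.544, -0.543, -0.451, 0.454]
ft_force: [1.0, 0.3, -0.2]
gripper_width: 0.001
```

{"op": "jog_arm", "data": {"rows": [[[0,0,-0.005,0,0],[0,0,-0.01,0,0],[0,0,-0.013,0,0],[0,0,-0.016,0,0],[0,0,-0.018,0,0]]]}}

```text
time: 11.8
tool_pos: [450.5, -15.7, 8.6]
tcp_rot: [-0.543, 0.544, 0.454, -0.451]
ft_force: [0.2, 0.2, 0.3]
gripper_width: -0.002
```

{"op": "jog_arm", "data": {"rows": [[[0,0,-0.001,0,0],[0,0,-0.002,0,0],[0,0,-0.003,0,0],[0,0,-0.004,0,0]]]}}

```text
time: 12.2
tool_pos: [453.0, -16.7, 6.8]
tcp_rot: [-0.543, 0.543, 0.452, -0.452]
ft_force: [-0.1, -0.9, -1.1]
gripper_width: -0.001
```

{"op": "jog_arm", "data": {"rows": [[[0,0,-0.001,0,0],[0,0,-0.002,0,0],[0,0,-0.003,0,0]]]}}

```text
time: 12.5
tool_pos: [453.2, -17.8, 6.2]
tcp_rot: [0.545, -0.543, -0.45, 0.454]
ft_force: [-7.5, 3.1, 5.8]
gripper_width: -0.003
```

{"op": "jog_arm", "data": {"rows": [[[0,0,-0.001,0,0],[0,0,-0.002,0,0],[0,0,-0.003,0,0]]]}}

```text
time: 12.8
tool_pos: [453.2, -18.9, 5.8]
tcp_rot: [0.546, -0.542, -0.448, 0.456]
ft_force: [-13.2, 5.7, 9.5]
gripper_width: 0.004
```

{"op": "jog_arm", "data": {"rows": [[[0,0,0.02,0,0],[0,-0.04,0.034,0,0],[0.002,-0.09,0.034,0,0.0],[0.002,-0.14,0.034,0,0.0],[0.002,-0.19,0.034,0,0]]]}}

```text
time: 13.3
tool_pos: [425.9, -9.7, 199.0]
tcp_rot: [-0.543, 0.544, 0.453, -0.452]
ft_force: [1.0, 0.8, -0.4]
gripper_width: -0.002
```

{"op": "jog_arm", "data": {"rows": [[[0,-0.04,0,0,0],[0,-0.04,0,0,0],[0,-0.04,0,0,0]]]}}

```text
time: 13.6
tool_pos: [426.3, -9.4, 237.4]
tcp_rot: [-0.543, 0.544, 0.454, -0.451]
ft_force: [-0.3, -0.2, -1.4]
gripper_width: 0.001
```

```bash
python3 - <<'E'
from h import *
s,r=tool();print(s["time"],s["tool_pos"],s["ft_force"],s["ft_torque"])
m=model("wrist");im=robot.read_camera("wrist");cv2.imwrite("pics/w7f.png",im[:,:,::-1])
w=im[190:390,200:440,::-1];cv2.imwrite("pics/w7.png",cv2.resize(w,None,fx=3,fy=3,interpolation=2))
np.savez("w7.npz",K=m[0],T=m[1])
cv2.imwrite("pics/side2.png",robot.read_camera("side")[:,:,::-1])
for t in("board","platen","hub","tile_face"): print(t,[(np.round(d["box"]).tolist(),round(d["confidence"],2)) for d in robot.spot_in("side",t)][:2])
E
```

```text
13.6 [426.30465839  -9.42936591 237.38384136] [-0.26321578 -0.19573492 -1.42202242] [-0.01513553  0.04090456 -0.03399203]
board [([304.0, 276.0, 375.0, 311.0], 0.57)]
platen [([325.0, 252.0, 387.0, 296.0], 0.87), ([299.0, 277.0, 385.0, 311.0], 0.48)]
hub [([334.0, 208.0, 385.0, 250.0], 0.55)]
tile_face [([300.0, 278.0, 373.0, 311.0], 0.94), ([170.0, 233.0, 194.0, 269.0], 0.68)]
```

View pics/w7.png

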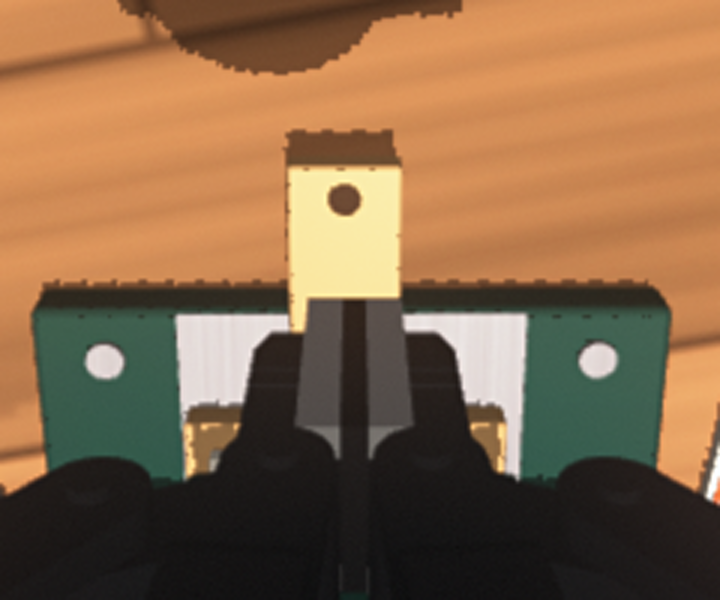

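{"op": "jog_arm", "data": {"rows": [[[0,0.03,-0.03,0,0.07],[-0.003,0.06,-0.06,0,0.07],[-0.003,0.1,-0.0725,0,0.07],[-0.003,0.14,-0.0725,0,0.07],[-0.003,0.18,-0.0725,0,0.07]]]}}

```text
time: 14.4
tool_pos: [496.6, -26.1, 54.4]
tcp_rot: [0.544, -0.543, -0.452, 0.453]
ft_force: [0.8, 0.3, -0.3]
gripper_width: 0.817
```

{"op": "jog_arm", "data": {"rows": [[[0,0.03,0,0,0.07],[0,0.05,0,0,0.07],[0,0.05,0,0,0.05],[0,0.05,0,0,0.02],[0,0.05,0,0,0.02]]]}}

```text
time: 14.9
tool_pos: [497.0, -25.6, 7.5]
tcp_rot: [-0.543, 0.544, 0.453, -0.452]
ft_force: [-0.2, -1.2, -2.6]
gripper_width: 0.462
```

{"op": "jog_arm", "data": {"newtons": 30, "rows": [[[0,0,0,0,0.02],[0,0,0,0,0.02],[0,0,0,0,0.02]]]}}

```text
time: 15.2
tool_pos: [497.0, -25.7, 7.3]
tcp_rot: [-0.543, 0.544, 0.453, -0.452]
ft_force: [-0.2, -0.8, -2.3]
gripper_width: 0.456
```

{"op": "jog_arm", "data": {"rows": [[[0.001,0,0.001,0,0.02],[0.002,0,0.001,0,0.02],[0.003,0,0.001,0,0.02],[0.003,0,0.001,0,0.02]]]}}

```text
time: 15.6
tool_pos: [496.1, -22.6, 6.8]
tcp_rot: [0.544, -0.543, -0.452, 0.452]
ft_force: [-0.3, 0.3, 0.4]
gripper_width: 0.462
```

{"op": "jog_arm", "data": {"rows": [[[0,0,-0.001,0,0.02],[0,0,-0.002,0,0.02],[0,0,-0.003,0,0.02],[0,0,-0.004,0,0.02]]]}}

```text
time: 16.0
tool_pos: [497.4, -23.2, 6.8]
tcp_rot: [0.545, -0.542, -0.451, 0.454]
ft_force: [-11.7, 7.1, 12.3]
gripper_width: 0.458
```

{"op": "jog_arm", "data": {"rows": [[[0,0,0.0015,0,0.02],[0,0,0.0025,0,0.02],[0,0,0.0025,0,0.07],[0,0,0.0025,0,0.07],[0,0,0.0025,0,0.07]]]}}

```text
time: 16.5
tool_pos: [498.6, -22.7, 6.7]
tcp_rot: [-0.543, 0.544, 0.453, -0.452]
ft_force: [-0.2, 0.0, 0.7]
gripper_width: 0.825
```

{"op": "jog_arm", "data": {"rows": [[[0,-0.04,0.03,0,0.07],[0,-0.09,0.06,0,0.07],[0,-0.14,0.07,0,0.03],[0,-0.19,0.07,0,0.0],[0,-0.23,0.07,0,0]]]}}

```text
time: 17.0
tool_pos: [428.3, -10.2, 239.2]
tcp_rot: [-0.543, 0.544, 0.453, -0.452]
ft_force: [1.6, 0.5, -0.8]
gripper_width: 0.305
```

```bash
cat > chk.py <<'E'
from h import *
s,r=tool();print(s["time"],s["tool_pos"],s["ft_force"])
m=model("wrist");im=robot.read_camera("wrist");cv2.imwrite("pics/w8f.png",im[:,:,::-1])
def ana(im):
    im=im.astype(int);R_,G,B=im[...,0],im[...,1],im[...,2]
    def span(row,mask,lo,hi):
        c=np.where(mask[row,lo:hi])[0]+lo; return (c.min(),c.max()) if len(c) else None
    y=(R_>235)&(G>205)&(B>110)&(B<200)   # sunlit wood of board
    g=(G>R_+25)&(G>B+5)
    for row in(250,256,262,270,276): print(row,"tongue",span(row,y,270,370))
    for row in(300,305,312,320): print(row,"bed",span(row,g,200,440),[int(v) for v in im[row,260]])
ana(cv2.imread("pics/w7f.png")[:,:,::-1]);print();ana(im)
E
python3 chk.py
```

```text
17.0 [428.30501686 -10.18754148 239.18675971] [ 1.62666861  0.4981534  -0.79136367]
250 tongue (np.int64(297), np.int64(332))
256 tongue (np.int64(297), np.int64(332))
262 tongue (np.int64(297), np.int64(332))
270 tongue (np.int64(297), np.int64(332))
276 tongue (np.int64(297), np.int64(332))
300 bed (np.int64(212), np.int64(421)) [230, 219, 216]
305 bed (np.int64(213), np.int64(421)) [232, 220, 219]
312 bed (np.int64(213), np.int64(420)) [220, 209, 207]
320 bed (np.int64(214), np.int64(419)) [218, 207, 204]

250 tongue (np.int64(300), np.int64(335))
256 tongue (np.int64(300), np.int64(335))
262 tongue (np.int64(300), np.int64(335))
270 tongue (np.int64(300), np.int64(334))
276 tongue (np.int64(300), np.int64(335))
300 bed (np.int64(214), np.int64(421)) [192, 181, 178]
305 bed (np.int64(214), np.int64(421)) [46, 35, 29]
312 bed (np.int64(214), np.int64(420)) [45, 35, 29]
320 bed (np.int64(215), np.int64(419)) [42, 33, 29]
```

{"op": "jog_arm", "data": {"rows": [[[0.016,0,-0.041,0,0],[0.032,0,-0.083,0,0],[0.048,0,-0.124,0,0],[0.064,0,-0.166,0,0],[0.064,0,-0.166,0,0]]]}}

```text
time: 17.55
tool_pos: [608.0, 23.6, 233.3]
tcp_rot: [0.544, -0.543, -0.452, 0.453]
ft_force: [-1.3, -0.4, -0.7]
gripper_width: -0.0
```

{"op": "jog_arm", "data": {"rows": [[[0,0.02,0,0,0],[0,0.04,0,0,0],[0,0.054,0,0,0],[0,0.054,0,0,0]]]}}

```text
time: 17.95
tool_pos: [601.9, 22.3, 179.9]
tcp_rot: [0.544, -0.543, -0.451, 0.454]
ft_force: [-0.5, -0.5, -0.5]
gripper_width: -0.003
```

```bash
cat > crank.py <<'E'
from h import *
import sys
H=np.array([622.,-47.])
s,r=tool();p=s["tool_pos"];M=r.as_matrix()
d=p[:2]-H;a=np.degrees(np.arctan2(d[1],d[0]));F,T=s["ft_force"],s["ft_torque"]
lever=d[0]*F[1]-d[1]*F[0]
print("t",s["time"],"pos",p.round(1),"ang",a.round(1),"r",np.hypot(*d).round(1),"F",F.round(1),"T",T.round(3),"rxF",round(lever/1e3,3),"+Mz",round(lever/1e3+T[2],3))
st=float(sys.argv[1]) if len(sys.argv)>1 else 15
z=float(sys.argv[2]) if len(sys.argv)>2 else p[2]
c0=float(sys.argv[3]) if len(sys.argv)>3 else a
for i in range(1,6):
    b=np.radians(c0-st*i);q=np.r_[H+72*np.array([np.cos(b),np.sin(b)]),z-st*i/18]
    print((M.T@(q-p)/1e3).round(4).tolist())
E
python3 crank.py 10 185
python3 - <<'E'
from h import *
cv2.imwrite("pics/side3.png",cv2.resize(robot.read_camera("side")[150:330,270:450,::-1],None,fx=3.3,fy=3.3,interpolation=2))
E
```

```text
t 17.95 pos [601.9  22.3 179.9] ang 106.1 r 72.2 F [-0.5 -0.5 -0.5] T [-0.018  0.015  0.011] rxF 0.047 +Mz 0.058
[0.0044, -0.0046, -0.0117]
[0.007, -0.0041, -0.024]
[0.0073, -0.0036, -0.0366]
[0.0055, -0.0031, -0.049]
[0.0015, -0.0026, -0.0609]
```

View pics/side3.png

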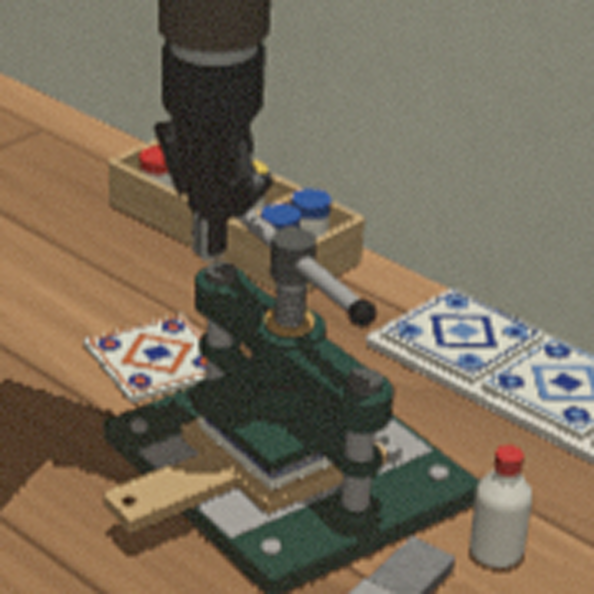

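{"op": "jog_arm", "data": {"rows": [[[0.004,-0.004,-0.012,0,0],[0.007,-0.004,-0.024,0,0],[0.007,-0.0035,-0.0365,0,0]]]}}

```text
time: 18.3
tool_pos: [638.1, 22.4, 187.4]
tcp_rot: [0.545, -0.542, -0.45, 0.454]
ft_force: [-9.0, -0.5, 4.1]
gripper_width: -0.004
```

```bash
python3 crank.py 12
```

```text
t 18.3 pos [638.1  22.4 187.4] ang 77.0 r 71.2 F [-9.  -0.5  4.1] T [-0.091  2.629 -0.078] rxF 0.615 +Mz 0.536
[-0.0015, 0.0006, -0.0149]
[-0.0068, 0.0012, -0.029]
[-0.0149, 0.0018, -0.0417]
[-0.0254, 0.0024, -0.0524]
[-0.038, 0.003, -0.0607]
```

{"op": "jog_arm", "data": {"rows": [[[-0.0015,0.0006,-0.015,0,0],[-0.007,0.0012,-0.029,0,0],[-0.015,0.0018,-0.042,0,0],[-0.0255,0.0024,-0.0525,0,0],[-0.038,0.003,-0.061,0,0]]]}}

```text
time: 18.8
tool_pos: [692.6, -23.6, 183.6]
tcp_rot: [0.545, -0.542, -0.453, 0.453]
ft_force: [-5.3, 6.7, 1.1]
gripper_width: 0.001
```

```bash
python3 crank.py 10
```

```text
t 18.8 pos [692.6 -23.6 183.6] ang 18.4 r 74.4 F [-5.3  6.7  1.1] T [ 1.974  1.389 -0.051] rxF 0.6 +Mz 0.549
[-0.0126, 0.0005, -0.003]
[-0.0248, 0.001, -0.006]
[-0.0373, 0.0016, -0.0068]
[-0.0498, 0.0021, -0.0054]
[-0.0619, 0.0026, -0.0019]
```

```bash
python3 - <<'E'
from h import *
m=model("side");C,S=np.cos(-.182),np.sin(-.182)
for x,y in((-57,-57),(-57,57)):
  xy=np.array([621+C*x-S*y,-47+S*x+C*y])
  for z in(48,56,64,72): print(x,y,z,((w2px(m,np.r_[xy,z])-[284.6,194.6])*4).round().tolist())
# tile face corner at home
a=cv2.imread("pics/side2.png")[245:325,290:400]
cv2.imwrite("pics/s2c.png",cv2.resize(a,None,fx=7,fy=7,interpolation=2))
t=model("side")
for z in(44,50,56,62,68):
  for x,y in((-57,-57),(-57,57)):
    xy=np.array([621+C*x-S*y,-47+S*x+C*y]); print("s2",y,z,((w2px(m,np.r_[xy,z])-[289.6,244.6])*7).round().tolist())
E
```

```text
-57 -57 48 [[267.0, 412.0]]
-57 -57 56 [[267.0, 402.0]]
-57 -57 64 [[268.0, 392.0]]
-57 -57 72 [[268.0, 382.0]]
-57 57 48 [[166.0, 323.0]]
-57 57 56 [[166.0, 314.0]]
-57 57 64 [[166.0, 304.0]]
-57 57 72 [[166.0, 294.0]]
s2 -57 44 [[432.0, 380.0]]
s2 57 44 [[256.0, 224.0]]
s2 -57 50 [[432.0, 367.0]]
s2 57 50 [[256.0, 211.0]]
s2 -57 56 [[433.0, 354.0]]
s2 57 56 [[256.0, 199.0]]
s2 -57 62 [[433.0, 341.0]]
s2 57 62 [[256.0, 186.0]]
s2 -57 68 [[434.0, 328.0]]
s2 57 68 [[256.0, 173.0]]
```

View pics/s2c.png

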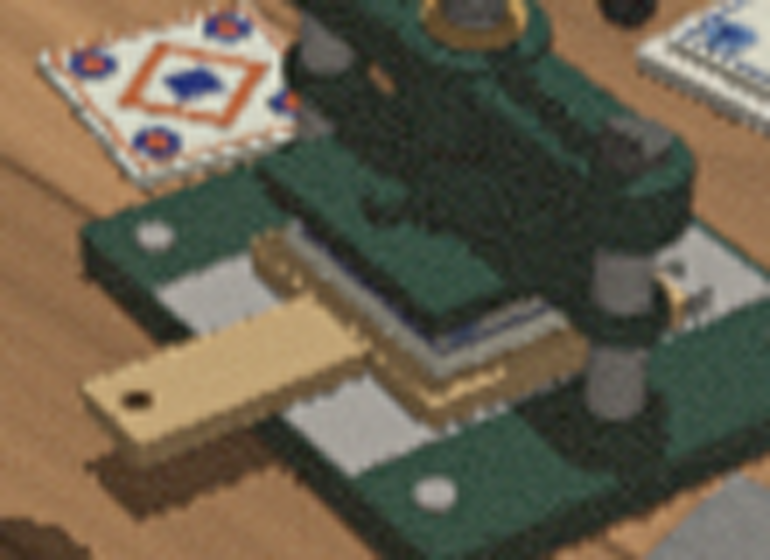

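{"op": "jog_arm", "data": {"rows": [[[-0.0126,0.0005,-0.003,0,0],[-0.025,0.001,-0.006,0,0],[-0.0373,0.0016,-0.0068,0,0],[-0.05,0.0021,-0.0054,0,0],[-0.062,0.0026,-0.002,0,0]]]}}

```text
time: 19.3
tool_pos: [686.1, -83.9, 181.1]
tcp_rot: [0.543, -0.543, -0.455, 0.45]
ft_force: [2.8, 7.9, -1.3]
gripper_width: -0.002
```

```bash
python3 crank.py 12
```

```text
t 19.3 pos [686.1 -83.9 181.1] ang -29.9 r 73.9 F [ 2.8  7.9 -1.3] T [ 2.394 -0.572 -0.047] rxF 0.606 +Mz 0.559
[-0.0129, 0.0006, 0.0083]
[-0.0249, 0.0011, 0.0175]
[-0.0346, 0.0017, 0.0289]
[-0.0418, 0.0023, 0.0422]
[-0.0461, 0.0029, 0.0566]
```

{"op": "jog_arm", "data": {"rows": [[[-0.013,0.0006,0.008,0,0],[-0.025,0.0011,0.0175,0,0],[-0.0346,0.0017,0.029,0,0],[-0.042,0.0023,0.042,0,0],[-0.046,0.0029,0.0566,0,0]]]}}

```text
time: 19.8
tool_pos: [625.0, -120.8, 179.6]
tcp_rot: [-0.541, 0.546, 0.456, -0.449]
ft_force: [8.5, 3.9, -1.1]
gripper_width: -0.001
```

```bash
python3 crank.py 12
```

```text
t 19.8 pos [ 625.  -120.8  179.6] ang -87.7 r 73.8 F [ 8.5  3.9 -1.1] T [ 1.029 -2.382 -0.048] rxF 0.635 +Mz 0.587
[0.0, 0.0005, 0.0154]
[0.0014, 0.001, 0.0304]
[0.0059, 0.0015, 0.0447]
[0.0132, 0.002, 0.0579]
[0.0232, 0.0026, 0.0692]
```

{"op": "jog_arm", "data": {"rows": [[[0.0,0.002,0.0154,0,0],[0.0014,0.004,0.0304,0,0],[0.006,0.006,0.0447,0,0],[0.0132,0.007,0.058,0,0]]]}}

```text
time: 20.2
tool_pos: [572.6, -98.9, 175.8]
tcp_rot: [-0.538, 0.548, 0.458, -0.448]
ft_force: [8.4, -4.6, 3.4]
gripper_width: -0.003
```

```bash
python3 crank.py 12
```

```text
t 20.2 pos [572.6 -98.9 175.8] ang -133.5 r 71.7 F [ 8.4 -4.6  3.4] T [-1.216 -2.393 -0.203] rxF 0.667 +Mz 0.464
[0.0092, 0.0005, 0.0119]
[0.0209, 0.001, 0.0213]
[0.0344, 0.0015, 0.0281]
[0.0489, 0.0021, 0.032]
[0.064, 0.0028, 0.0327]
```

```bash
sed -i 's|^lever=.*|lever=d[0]*F[1]-d[1]*F[0];sp=p[:2]-297*M[:2,1]-H;tq=(sp[0]*F[1]-sp[1]*F[0])/1e3+T[2]|; s|"+Mz",.*|"hubT",tq.round(3))|' crank.py; python3 crank.py 12 | head -1
```

```text
t 20.2 pos [572.6 -98.9 175.8] ang -133.5 r 71.7 F [ 8.4 -4.6  3.4] T [-1.216 -2.393 -0.203] rxF 0.667 hubT 0.485
```

{"op": "jog_arm", "data": {"rows": [[[0.009,0.001,0.012,0,0],[0.021,0.002,0.0213,0,0],[0.0344,0.003,0.028,0,0]]]}}

```text
time: 20.5
tool_pos: [548.8, -60.8, 172.2]
tcp_rot: [-0.54, 0.547, 0.455, -0.45]
ft_force: [4.1, -8.8, 3.8]
gripper_width: -0.003
```

```bash
python3 crank.py 8
```

```text
t 20.5 pos [548.8 -60.8 172.2] ang -169.3 r 74.5 F [ 4.1 -8.8  3.8] T [-2.27  -1.124 -0.063] rxF 0.701 hubT 0.667
[0.0105, 0.0004, 0.0006]
[0.0204, 0.0008, 0.0022]
[0.0305, 0.0013, 0.0024]
[0.0404, 0.0017, 0.0012]
[0.0501, 0.0022, -0.0014]
```

{"op": "jog_arm", "data": {"rows": [[[0.0105,0.0004,0.0006,0,0],[0.0204,0.001,0.0022,0,0],[0.0204,0.001,0.0022,0,0]]]}}

```text
time: 20.8
tool_pos: [547.6, -39.6, 169.3]
tcp_rot: [-0.542, 0.545, 0.454, -0.452]
ft_force: [-0.8, -3.3, 1.5]
gripper_width: 0.001
```

```bash
python3 crank.py 8
```

```text
t 20.8 pos [547.6 -39.6 169.3] ang 174.3 r 74.8 F [-0.8 -3.3  1.5] T [-0.726  0.05  -0.043] rxF 0.252 hubT 0.214
[0.0103, 0.0004, -0.0027]
[0.0202, 0.0009, -0.0039]
[0.0299, 0.0013, -0.0066]
[0.0391, 0.0018, -0.0106]
[0.0477, 0.0023, -0.0158]
```

{"op": "jog_arm", "data": {"rows": [[[0.0103,0.0004,-0.0027,0,0],[0.0202,0.001,-0.004,0,0],[0.03,0.0013,-0.0066,0,0]]]}}

```text
time: 21.1
tool_pos: [557.7, -13.0, 167.1]
tcp_rot: [-0.543, 0.544, 0.451, -0.453]
ft_force: [-1.8, -9.2, 1.0]
gripper_width: 0.001
```

```bash
python3 crank.py 8
```

```text
t 21.1 pos [557.7 -13.  167.1] ang 152.1 r 72.8 F [-1.8 -9.2  1. ] T [-2.737  0.393 -0.077] rxF 0.65 hubT 0.573
[0.0091, 0.0004, -0.0044]
[0.0179, 0.0008, -0.0093]
[0.0259, 0.0012, -0.0154]
[0.0329, 0.0017, -0.0226]
[0.0389, 0.0021, -0.0306]
```

{"op": "jog_arm", "data": {"rows": [[[0.009,0.0004,-0.0044,0,0],[0.018,0.0008,-0.0093,0,0],[0.026,0.0012,-0.0154,0,0]]]}}

```text
time: 21.4
tool_pos: [575.5, 9.7, 164.5]
tcp_rot: [0.544, -0.543, -0.45, 0.455]
ft_force: [-4.9, -8.3, 0.9]
gripper_width: 0.001
```

```bash
python3 crank.py 8
```

```text
t 21.4 pos [575.5   9.7 164.5] ang 129.4 r 73.3 F [-4.9 -8.3  0.9] T [-2.294  1.294 -0.019] rxF 0.664 hubT 0.635
[0.0064, 0.0004, -0.008]
[0.0125, 0.0007, -0.0159]
[0.0175, 0.0011, -0.0246]
[0.0213, 0.0015, -0.034]
[0.0237, 0.0019, -0.0437]
```

{"op": "jog_arm", "data": {"rows": [[[0.0064,0.0004,-0.008,0,0],[0.0125,0.0007,-0.016,0,0],[0.0175,0.001,-0.0246,0,0]]]}}

```text
time: 21.7
tool_pos: [601.0, 22.4, 162.2]
tcp_rot: [0.545, -0.542, -0.448, 0.456]
ft_force: [-8.2, -5.7, -1.2]
gripper_width: 0.002
```

```bash
python3 crank.py 8
```

```text
t 21.7 pos [601.   22.4 162.2] ang 106.9 r 72.5 F [-8.2 -5.7 -1.2] T [-1.691  2.16  -0.047] rxF 0.689 hubT 0.632
[0.0035, 0.0003, -0.0095]
[0.0062, 0.0007, -0.0192]
[0.0075, 0.001, -0.0291]
[0.0074, 0.0013, -0.0392]
[0.0059, 0.0017, -0.0491]
```

{"op": "jog_arm", "data": {"rows": [[[0.0035,0.0003,-0.0095,0,0],[0.0062,0.0007,-0.019,0,0],[0.0075,0.001,-0.029,0,0]]]}}

```text
time: 22.0
tool_pos: [629.9, 25.2, 160.8]
tcp_rot: [0.546, -0.541, -0.448, 0.456]
ft_force: [-10.9, -3.3, 1.6]
gripper_width: -0.001
```

```bash
python3 crank.py 6
```

```text
t 22.0 pos [629.9  25.2 160.8] ang 83.7 r 72.6 F [-10.9  -3.3   1.6] T [-0.697  2.928 -0.078] rxF 0.759 hubT 0.675
[-0.0004, 0.0002, -0.0076]
[-0.0011, 0.0005, -0.0151]
[-0.0025, 0.0007, -0.0225]
[-0.0046, 0.001, -0.0297]
[-0.0075, 0.0012, -0.0367]
```

{"op": "jog_arm", "data": {"rows": [[[-0.0004,0.0002,-0.0076,0,0],[-0.001,0.0005,-0.015,0,0]]]}}

```text
time: 22.2
tool_pos: [644.1, 22.1, 160.3]
tcp_rot: [0.547, -0.541, -0.448, 0.456]
ft_force: [-13.5, -0.7, 3.2]
gripper_width: 0.001
```

```bash
python3 crank.py 6
```

```text
t 22.2 pos [644.1  22.1 160.3] ang 72.3 r 72.6 F [-13.5  -0.7   3.2] T [-0.013  3.491 -0.136] rxF 0.915 hubT 0.782
[-0.0019, 0.0002, -0.0074]
[-0.004, 0.0005, -0.0146]
[-0.0068, 0.0007, -0.0216]
[-0.0104, 0.001, -0.0282]
[-0.0146, 0.0012, -0.0345]
```

{"op": "jog_arm", "data": {"rows": [[[0,0,0.015,0,0],[0,0,0.035,0,0],[0,-0.03,0.045,0,0],[0,-0.08,0.045,0,0],[0,-0.125,0.045,0,0]]]}}

```text
time: 22.7
tool_pos: [605.3, 31.5, 289.5]
tcp_rot: [-0.543, 0.544, 0.453, -0.452]
ft_force: [0.8, -0.1, 1.0]
gripper_width: -0.003
```

{"op": "jog_arm", "data": {"rows": [[[-0.01,0,0.045,0,0],[-0.02,0,0.09,0,0],[-0.03,0,0.135,0,0],[-0.03,0,0.17,0,0],[-0.03,0,0.17,0,0]]]}}

```text
time: 23.2
tool_pos: [429.6, 32.6, 288.3]
tcp_rot: [0.543, -0.543, -0.454, 0.452]
ft_force: [2.1, 1.2, 0.3]
gripper_width: -0.001
```

```bash
python3 - <<'E'
from h import *
s,r=tool();print(s["time"],s["tool_pos"],s["ft_force"])
for c in("side","top"): cv2.imwrite(f"pics/{c}9.png",robot.read_camera(c)[:,:,::-1])
a=cv2.resize(cv2.imread("pics/side9.png")[195:345,285:435],(400,400),interpolation=2);b=cv2.resize(cv2.imread("pics/top9.png")[150:300,230:380],(400,400),interpolation=2)
cv2.imwrite("pics/fin.png",np.hstack([a,b]))
E
```

```text
23.2 [429.56372362  32.5600688  288.32122686] [2.07027944 1.20532082 0.32799738]
```

View pics/fin.png

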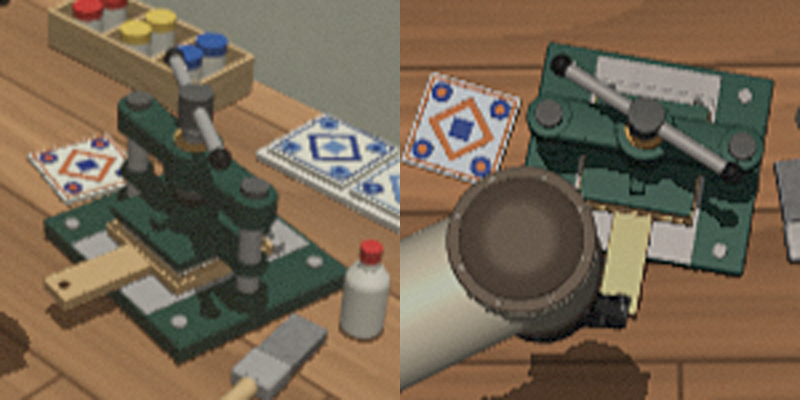

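```bash
python3 -c "
from cell import robot; print(robot.job_done())"
```

```text
the job is handed in; nothing more can be done
None
```

The board is home, square and centred in the press. The platen is nipped down on the tile, hands off, and I handed the job in at about 23 s.

**Board:** I slid it home by the tongue. The contact was gentle: 12–14 N at the stop, and no further movement on a second push. A push on the tongue's end had shifted it about 2.5 mm sideways, so I re-gripped and re-centred it. The last wrist picture showed it centred to about 0.3 mm. The last squareness estimate was within about 0.3°.

**Clamping:** I turned the T-handle about 377° clockwise, pushing the bar with closed fingers. After the handle stiffened I went on roughly 20° more. The push rose from about 9 N to 13.5 N.

**Final pictures:** The platen is down on the tile, and I saw no crack. The spare tile, glue bottle and brush look undisturbed. The cup, blue bottle, jar and bare board were outside that view.

**Checks that disagreed:**
- **Fingertips:** They end about 7 mm behind the TCP, not 22 mm ahead as `robot.tip_reach` says. My first grip therefore closed above the tongue, and I went 24 mm lower for the second.
- **Board depth:** One wrist-camera estimate put the board 2.6 mm short of the stop, against the clear contact force. I took the contact as right.
- **Clamp force:** My two torque estimates gave about 70 N and 115 N. Both are within the 45–170 N range, but I can't say which is closer.
- **Pictures:** I viewed 15, which is over the budget of 10.

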